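Turn the boxed demo board round the corner post and dock it

ROBOT

A 6-joint arm with a two-finger parallel gripper is mounted at the origin on the work surface. World frame = base frame: x ahead of the robot, y to its left, z up, the work surface at z = 0. Lengths are in m, angles in rad, forces in N, time in s.
With the tool pointing down it reaches from about 0.375 to 0.925 m from the base axis. Payload 5.7 kg.
Tool frame: the origin (TCP) lies between the finger pads; the fingertips stand 25 mm ahead of it and the grasp point (between the pads) lies 6 mm ahead of it; z points along the fingers, y is the line along which they close (so a half turn about z gives the same grasp; the last joint's range is limited). The gripper opens to 88 mm and grips with 3 to 60 N. Pads are 20 mm wide; open, the fingers measure 115 mm over their backs; the gripper's body (75 mm by 178 mm) begins 61 mm behind the grasp point.
Start: joints at [1.073, 0.359, 1.51, -0, 1.272, -0.115], TCP at [0.224, 0.557, 0.223] pointing down, gripper open.
Joint ranges: [-2.97, 2.97], [-1.01, 2.36], [0.21, 2.38], [-0.96, 4.11], [0.2, 2.71], [-2.98, 2.98]. Speed limits (rad/s): [2.39, 2.39, 3.14, 3.14, 3.14, 3.14].

INTERFACE

Orientations are given as a rotation vector (axis times angle).
In Python, from workcell import r gives the robot as it stands.
- The arm moves only by the tool jog_arm, never from a script. Its argument "plan" is a list of rows, each a list of 2 entries, a list of its own where there are three numbers: the shift along the world's x, y, z as a fraction of full scale, then the turn about the world's z as a fraction of full scale. A call has 1 to 5 rows; each row is the pose to reach, as a shift and turn from the pose commanded when the call began; what a row does not reach only later rows make up. Full scale, the value 1, is 100 cm for a shift and pi/2 rad for a turn. A row lasts 1/8 s, in which the tool goes at most 62.5 mm and 10.7 degrees, less where a joint would pass 70% of its speed; a pose out of reach is approached as far as the arm can. A call with a number of a shift or a turn outside -1 to 1 is refused whole. A call with a gripper value outside its range is refused whole. "fingers" is the opening, from 0 (shut) to 1 (fully open), set as the call begins (left out, the last holds). The fingers move at their own pace and stop on an object; the grip force is fixed at half the most. Time passes only in rows, so rows that repeat a pose let the fingers close. It gives the time, the measured TCP pose, the force, the opening and the grip force at its end, in the units of the state.
- r.observe(): the state, without advancing time (a new reading comes with each control period).
- r.grab_frame(name): name is "side" or "top" or "wrist"; returns a dict with "color" (384x512x3 uint8, red, green, blue), "K" (3x3 intrinsics, pixels), "rvec" (rotation vector, rad) and "tvec" (3), from world to camera coordinates, as OpenCV has them; the wrist camera has in their place "T_tool_cam" (4x4, takes a point from camera to tool coordinates, whose origin is the TCP and whose axes are the flange's). Camera axes: x right, y down, z forward; pixel columns grow to the right and rows downward; lengths in m; the calibration is good to about 2 mm. A picture is of the moment at which its call begins: read the wrist's pose just before it. There is no depth.
- r.finish_job(): hands the job in; it is judged then, once.
The state is a dict: "clock": time; "qpos": joint angles; "dq": joint speeds; "joint_efforts": joint torques, N m; "tcp_pos": TCP position; "ee_rot": TCP orientation; "wrist_force": force on the tool from outside, world axes, zero at the start; "torque": the same for the moment, N m; "grip_width": finger opening in m; "finger_force": force on a finger pad.
Only numpy, scipy, OpenCV 4.12 (cv2) and the standard library are available. Lean on these libraries where they do the work, as an engineer would, in place of code of your own. Each camera call takes 0.05 s, during which the arm holds its last target. There are 200 camera calls.

TASK

Turn the clear acrylic demo-board box a quarter turn clockwise (seen from above) by pushing it so that it bears and pivots against the blue corner post of the docking plate, until its gold contact strip faces the sprung contact pins of the end stop; then slide it along the aluminium fence, fully home onto the pins, until the orange spring catch snaps up behind it and holds it there. Keep the box flat on the plate, never push it with more than 30 newtons, leave the other things on the bench alone, and draw back.

Things in the scene. Friction and masses are not known exactly. Their poses are not given: they have to be found in the camera images.
- dock: Docking plate screwed to the bench (fixed): grey, 300 x 430 mm, top 10 mm above the bench. Origin: on the bench, directly under the corner post's axis. Axes: z up, +y the way the box is pushed home, +x from the box's lane towards the fence. The plate spans x -210 to +90, y -220 to +210 mm. The box slides on it; friction and mass vary.
- post: Blue upright corner post at the start of the fence, diameter 24 mm (steel cap 27 mm), standing 54 mm above the plate, on a rubber bush that gives about 1 mm per 8 N sideways. Origin: centre of its foot, on the plate's top.
- fence (a point): Point on the aluminium fence's straight guiding face, at plate level, 95 mm to the dock's +y of the post's axis. The face is in the plane dock x = -12 mm (level with the side of the post), from y = 0 to 190 mm; the fence is 16 mm thick and 32 mm high. Behind it (x = 20 to 88, y = 35 to 185 mm) is a low-rimmed tray with an adapter and a heatsink.
- lane_end (a point): Far limit of the end stop's slide way, on the lane's middle line at plate level: dock x = -72, y = +170 mm (fixed to the dock, same axes). The black end stop (112 mm wide across the lane, 47 mm high) is clamped in the slide way by hand: its face stands anywhere from 6 to 34 mm before this point (towards -y) and its place is not measured: feel for it with the box.
- pins (a joint): Sprung contact bar with gold pins in the end stop's face, 64 mm wide, 19 to 33 mm above the plate. 0 = out (6 mm proud of the face), grows as the box presses it in, in metres: about 1 N to start, 4 N when the box is caught (4.5 mm), 5 N fully in (6 mm, box against the end stop). Alone it would push the box out again.
- catch (a joint): Orange spring catch on the end stop's foot, flush with the lane: a ramped tongue 24 mm wide at dock x = -90 mm, ramp towards -y, upright back face 122 mm before the end stop's face. 0 = up (6 mm proud of the plate), grows downwards, in metres. The box rides over it (1.5 to 2.2 N) and it springs up behind the box's rear side 1.5 mm before the box meets the end stop.
- box: Demo board in a clear acrylic case: loose smooth box, 120 mm square, 60 high, 0.45-0.7 kg. Origin: centre of its underside. Gold contact strip on its -x side, by yellow tape on the lid. Starts within 10 degrees of the dock's axes, short of the post; its +y side reaches 5-35 mm past the post's axis to +x, so pushed to +y it meets the post. Docked, its -x side faces the dock's +y.
- contacts (a point): Centre of the gold contact strip, in the middle of the box's -x side, 26 mm above its underside.
- meter: Bystander: yellow handheld multimeter, 190 x 90 x 46 mm, origin under its centre.
- screwdriver: Bystander: red-handled screwdriver, 190 mm long.
- spool: Bystander: grey wire-solder spool standing up, 54 mm diameter, 48 mm high.
- probe: Bystander: black probe body with a grey plug, 160 mm long, lying on the bench.
- mug: Bystander: blue mug, 82 mm diameter, 95 mm high.
- adapter: Bystander: brass coaxial adapter, 20 mm diameter, 30 mm high, in the tray behind the fence.
- heatsink: Bystander: finned dark heatsink 26 x 44 x 23 mm, in the tray behind the fence.

How it is judged:
On the way, in this order (a step that is already met when the one before it is completed fails the run):
1. the box, partly turned (20 to 70 degrees from the dock's axes), bears against the corner post (contact force between box and post above 0.3 N and angle between the x axis of box and the x axis of dock, either way round between 0.35 and 1.22 rad), for 0.05 s.
2. turned a quarter, contact strip towards the pins and side against the fence (within 5 mm), the pins not yet pressed in (angle between the x axis of box and the y axis of dock, either way round below 0.09 rad and y of contacts in the frame of lane_end above -0.14 m and x of box in the frame of dock above -0.077 m and value of joint pins below 0.002 m), for 0.1 s.
At the end, for the whole second after the job is handed in: The box is at rest flat on the plate, contact strip pressing the pins in by more than 3 mm, square to the dock within 2.3 degrees, side within 5 mm of the fence, the orange catch sprung up behind it (less than 1.5 mm down) and holding it, the robot clear of it (value of joint pins above 0.003 m and value of joint catch below 0.0015 m and y of contacts in the frame of lane_end above -0.04 m and x of box in the frame of dock between -0.077 and -0.068 m and angle between the x axis of box and the y axis of dock, either way round below 0.04 rad and angle between box's own z axis and vertical below 0.03 rad and linear speed of box below 0.01 m/s); the robot touches nothing.
It fails at once if the box is pushed or squeezed by the robot with more than 30 N (contact force between any of the fingers, the arm and box above 30 N).
It fails at once if the box is tipped or lifted off the plate (angle between box's own z axis and vertical above 0.1 rad or height (world z) of box above 0.018 m).
It fails at once if a bystander is moved more than 15 mm (distance of any of meter, screwdriver, spool, probe, mug, adapter, heatsink from where it was at the start of the episode above 0.015 m).
It also fails if it takes over 67 s, if anything falls off the work surface, if the arm or the gripper's body presses on something with over 40 N, if the wrist force passes 120 N, or if a joint passes its speed limit or range.

## Working session

There is one attempt and no reset: what is moved stays moved. The work goes in short steps, Python scripts to look and compute and a tool call to move; the robot and the scene stay as the last step left them, time stands still between calls to the robot, and variables do not carry over. Pictures are saved under pics/ and viewed, at most 10 in all, crops included, and the job is handed in when it is done.

Besides the shell and the picture viewer there is one more tool, called after "Call:" by a JSON object that holds its "api" and its "payload". jog_arm: Moves the arm, as the interface text tells. Its arguments: {"type":"object","properties":{"plan":{"type":"array","items":{"type":"array"}},"fingers":{"type":"number"}},"required":["plan"]}

```bash
mkdir -p pics; ls; cat > h.py <<'E'
import numpy as np, cv2
from workcell import r
def ray(f,uv,z):
    R=cv2.Rodrigues(np.array(f["rvec"],float))[0];t=np.array(f["tvec"],float).ravel()
    uv=np.atleast_2d(np.array(uv,float));d=np.linalg.solve(f["K"],np.c_[uv,np.ones(len(uv))].T)
    d=R.T@d;c=-R.T@t
    return (c[:,None]+d*((z-c[2])/d[2])).T
def proj(f,P):
    return cv2.projectPoints(np.atleast_2d(np.array(P,float)),np.array(f["rvec"],float),np.array(f["tvec"],float),np.array(f["K"],float),None)[0][:,0]
E
python3 - <<'E'
from h import *
print(r.observe())
for n in("top","side"):
    f=r.grab_frame(n);np.save(f"pics/{n}0.npy",f,allow_pickle=True)
    cv2.imwrite(f"pics/{n}0.png",cv2.resize(f["color"][:,:,::-1],(800,600),interpolation=cv2.INTER_CUBIC))
    R=cv2.Rodrigues(np.array(f["rvec"],float))[0];print(n,-R.T@np.ravel(f["tvec"]),f["K"])
E
```

```text
pics
{'clock': 0.0, 'qpos': array([ 1.07291701e+00,  3.59512044e-01,  1.51138827e+00, -7.33712968e-06,
        1.27250601e+00, -1.15079390e-01]), 'dq': array([-0.00020825, -0.00022125,  0.00128937,  0.0005653 , -0.00053858,
        0.00156627]), 'joint_efforts': array([ 1.77884438e-03, -5.15371192e+01, -2.70727265e+01,  6.75553875e-02,
        3.52183508e-02, -9.35361186e-05]), 'tcp_pos': array([0.22378762, 0.55598176, 0.22222221]), 'ee_rot': array([-5.97529719e-01, -3.08369250e+00,  2.71899278e-03]), 'wrist_force': array([0.2289507 , 0.44522923, 0.0405703 ]), 'torque': array([-0.01068361,  0.00808719,  0.04202732]), 'finger_force': 0.0, 'grip_width': 0.08791413405795458}
top [ 0.39249691 -0.02408628  1.13014775] [[377.99147794   0.         255.64018352]
 [  0.         377.99147794 190.68514272]
 [  0.           0.           1.        ]]
side [ 0.27655459 -1.0232201   0.87987436] [[450.95580491   0.         257.99468932]
 [  0.         450.95580491 192.02588116]
 [  0.           0.           1.        ]]
```

View pics/top0.png

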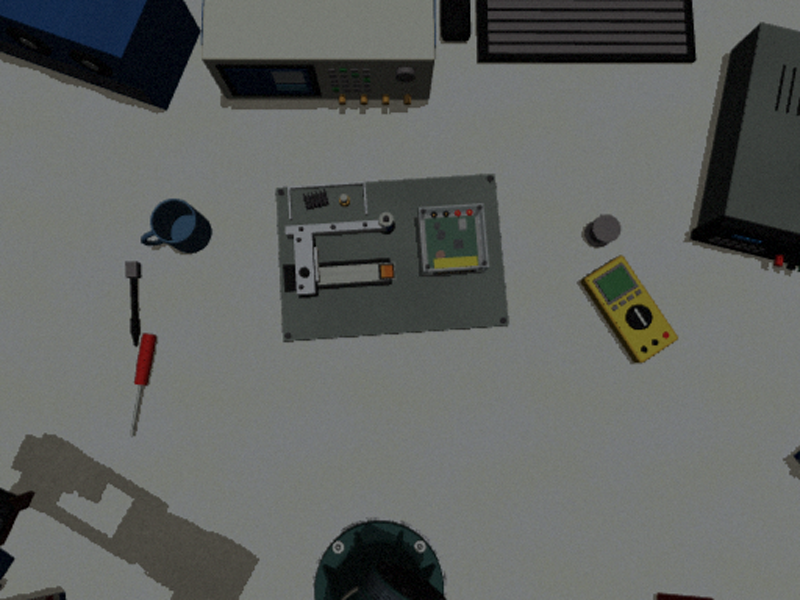

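View pics/side0.png

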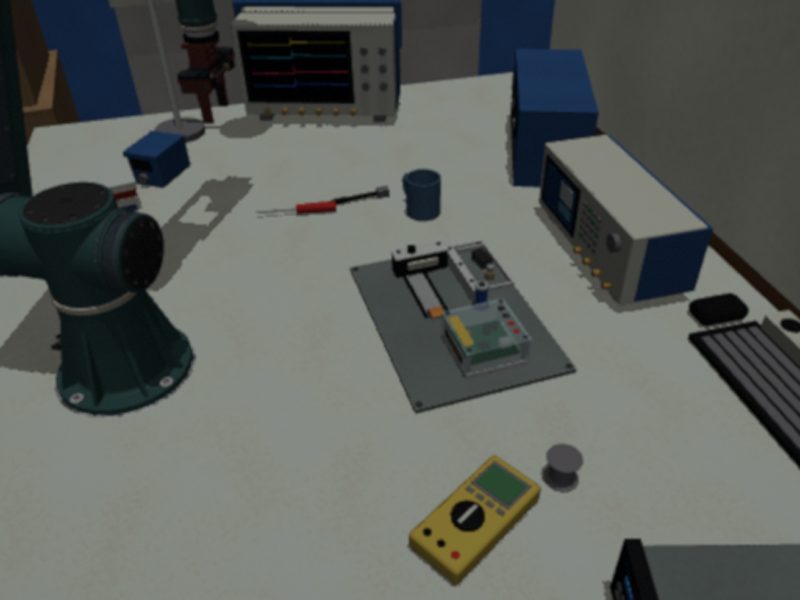

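The top view shows the plate with corners near (276,188), (494,175), (508,326) and (284,341) in the 800-px picture. The post cap is at (386,222), the end stop at (305,270) and the orange catch at (387,271). The box lid spans (418–487, 204–273) with its yellow tape at the bottom, so dock +y is image left and dock +x is image up. The side view agrees.

```bash
python3 - <<'E'
from h import *
f=np.load("pics/top0.npy",allow_pickle=True).item();im=f["color"]
g=cv2.cvtColor(im,cv2.COLOR_RGB2GRAY)
m=((g<105)&(g>50)).astype(np.uint8)*255
roi=np.zeros_like(m);roi[105:225,170:332]=255
g2=cv2.threshold(g,0,255,cv2.THRESH_BINARY_INV)[1]
sub=g[105:225,170:332];th=cv2.threshold(sub,0,255,cv2.THRESH_OTSU)[0];print("otsu",th)
m=((g<th)&(roi>0)).astype(np.uint8)
m=cv2.morphologyEx(m,cv2.MORPH_CLOSE,np.ones((9,9)))
c=max(cv2.findContours(m,0,2)[0],key=cv2.contourArea)
h=cv2.convexHull(c);ap=cv2.approxPolyDP(h,5,True)[:,0];print(ap.tolist());P=ray(f,ap,.01);print(P.round(4)[:,:2].tolist())
print([np.linalg.norm(P[i]-P[i-1]).round(4) for i in range(len(P))])
hsv=cv2.cvtColor(im,cv2.COLOR_RGB2HSV)
for n,lo,hi,z in(("orange",(5,130,80),(17,255,255),.014),("yellow",(22,110,70),(34,255,255),.07)):
    k=cv2.inRange(hsv,lo,hi)&roi
    c=max(cv2.findContours(k,0,2)[0],key=cv2.contourArea);b=cv2.minAreaRect(c);print(n,b,ray(f,cv2.boxPoints(b),z).round(4)[:,:2].tolist())
cr=cv2.resize(im[110:222,172:330,::-1],None,fx=5,fy=5,interpolation=cv2.INTER_CUBIC);cv2.imwrite("pics/crop0.png",np.clip(cr*1.6,0,255))
E
```

```text
otsu 88.0
[[316, 112], [324, 208], [181, 218], [177, 120]]
[[0.7712, -0.2273], [0.4759, -0.2442], [0.4477, 0.1797], [0.7458, 0.1977]]
[np.float64(0.4257), np.float64(0.2958), np.float64(0.4249), np.float64(0.2986)]
orange ((247.0, 173.0), (6.0, 6.0), 90.0) [[0.5903, -0.0063], [0.5903, -0.0242], [0.5721, -0.0242], [0.5721, -0.0063]]
yellow ((291.4280090332031, 167.3482666015625), (6.237829208374023, 27.25931167602539), 86.42366790771484) [[0.5944, -0.103], [0.5992, -0.1809], [0.5812, -0.1816], [0.5764, -0.1039]][ WARN:0@0.271] global loadsave.cpp:1063 imwrite_ Unsupported depth image for selected encoder is fallbacked to CV_8U.
```

View pics/crop0.png

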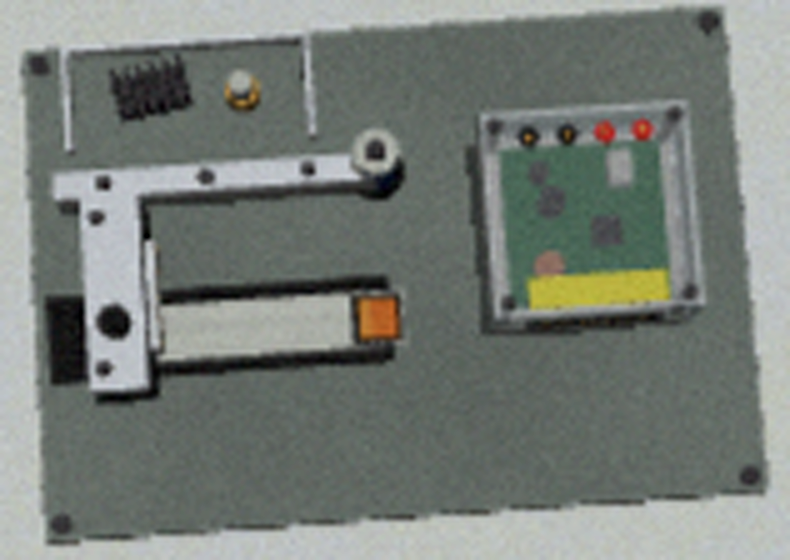

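The crop shows the post cap at (375,150), lid corners at about (479,113), (685,101), (704,302) and (491,321), the catch at (378,318), and the end stop face at about x=148.

```bash
cat >> h.py <<'E'
YAW=0.0625
def Rz(a): return np.array([[np.cos(a),-np.sin(a)],[np.sin(a),np.cos(a)]])
E
python3 - <<'E'
from h import *
f=np.load("pics/top0.npy",allow_pickle=True).item()
u=lambda p:np.array(p,float)/5+[172,110]-.4
P=np.array([[.7712,-.2273],[.4759,-.2442],[.4477,.1797],[.7458,.1977]])
o=P.mean(0)-Rz(YAW)@[-.06,-.005];print("origin from plate",o)
post=ray(f,u([375,150]),.066)[0,:2];print("post",post)
o=post
L=ray(f,u([[479,113],[685,101],[704,302],[491,321]]),.07)[:,:2]
print(L, [np.linalg.norm(L[i]-L[i-1]) for i in range(4)])
print("dock lid",((L-o)@Rz(YAW)).round(4).tolist(), ((L.mean(0)-o)@Rz(YAW)))
e=L[3]-L[2]; print("angles",[np.arctan2(*(a[::-1])) for a in (L[0]-L[1],L[3]-L[2],L[1]-L[2],L[0]-L[3])])
for n,p,z in(("catch",[378,318],.013),("stopface top",[150,250],.057),("stop low",[138,390],.057)):print(n,(ray(f,u(p),z)[0,:2]-o)@Rz(YAW))
E
```

```text
origin from plate [ 0.66972055 -0.0147872 ]
post [ 0.66995366 -0.0146417 ]
[[ 0.69071048 -0.07461805]
 [ 0.6977948  -0.19372538]
 [ 0.58005379 -0.20208031]
 [ 0.56931532 -0.08046264]] [np.float64(0.12153577242652072), np.float64(0.11931783356596554), np.float64(0.11803707084535561), np.float64(0.122090834169958)]
dock lid [[0.017, -0.0612], [0.0166, -0.1805], [-0.1014, -0.1815], [-0.1046, -0.0594]] [-0.04310327 -0.12062321]
angles [np.float64(1.6302047876702204), np.float64(1.6588648837307542), np.float64(0.07084142971694093), np.float64(0.04810803703738821)]
catch [-0.08908202  0.00439727]
stopface top [-0.04840877  0.13315069]
stop low [-0.12926894  0.1440191 ]
```

Call:
{"api": "jog_arm", "payload": {"plan": [[[0.125,-0.24,0],0.1],[[0.25,-0.48,0],0.2],[[0.375,-0.7,0],0.284],[[0.415,-0.788,0],0.284],[[0.415,-0.788,0],0.284]], "fingers": 0}}

```text
clock: 0.72
tcp_pos: [0.3702, 0.2782, 0.2229]
ee_rot: [-0.1, 3.14, -0.0]
wrist_force: [1.0, -0.2, 0.3]
grip_width: 0.0409
finger_force: 0.0
```

Call:
{"api": "jog_arm", "payload": {"plan": [[[0.268,-0.51,0],0],[[0.268,-0.51,0],0],[[0.268,-0.51,0],0],[[0.268,-0.51,0],0],[[0.268,-0.51,0],0]]}}

```text
clock: 1.35
tcp_pos: [0.5156, 0.0014, 0.2229]
ee_rot: [0.099, -3.14, -0.0]
wrist_force: [0.8, 1.3, 0.0]
grip_width: 0.0006
finger_force: 0.0
```

```bash
python3 -c "
from h import *
print(r.observe()['tcp_pos'],r.observe()['ee_rot'])"
```

```text
[0.51555881 0.00143245 0.22288338] [ 9.88188931e-02 -3.13993407e+00 -3.08780330e-04]
```

Call:
{"api": "jog_arm", "payload": {"plan": [[[0.123,-0.233,0],0],[[0.123,-0.233,0],0],[[0.123,-0.233,0],0],[[0.123,-0.233,0],0],[[0.123,-0.233,0],0]]}}

```text
clock: 1.98
tcp_pos: [0.6391, -0.2333, 0.222]
ee_rot: [-0.095, 3.14, -0.001]
wrist_force: [-0.5, 0.9, 0.0]
grip_width: 0.0004
finger_force: 0.0
```

Call:
{"api": "jog_arm", "payload": {"plan": [[[0,0,-0.06],0],[[0,0,-0.12],0],[[0,0,-0.177],0],[[0,0,-0.177],0]]}}

```text
clock: 2.48
tcp_pos: [0.6334, -0.2265, 0.0413]
ee_rot: [0.1, -3.13, -0.009]
wrist_force: [-0.4, 0.6, -0.0]
grip_width: 0.0005
finger_force: 0.0
```

Call:
{"api": "jog_arm", "payload": {"plan": [[[0.004,0.008,0.002],0],[[0.003,0.02,0.002],0],[[0.002,0.032,0.002],0],[[0.001,0.044,0.002],0],[[0.001,0.055,0.002],0]]}}

```text
clock: 3.1
tcp_pos: [0.6417, -0.1761, 0.0514]
ee_rot: [-0.101, 3.134, -0.008]
wrist_force: [0.4, -6.1, 5.5]
grip_width: 0.0003
finger_force: 3.6
```

```bash
cat >> h.py <<'E'
O=np.array([.6698,-.0147])
def dock(p): return (np.asarray(p)[...,:2]-O)@Rz(YAW)
def look(name,view=True):
    s=r.observe();f=r.grab_frame("top");im=f["color"]
    print("tool",dock(s["tcp_pos"]).round(4),s["tcp_pos"].round(4),"F",(s["wrist_force"]).round(1),s["clock"])
    roi=np.zeros(im.shape[:2],np.uint8);roi[105:225,170:332]=255
    k=cv2.inRange(cv2.cvtColor(im,cv2.COLOR_RGB2HSV),(22,110,70),(34,255,255))&roi
    c=[c for c in cv2.findContours(k,0,2)[0]]
    if c:
        b=cv2.minAreaRect(max(c,key=cv2.contourArea));print("yellow",dock(ray(f,cv2.boxPoints(b),.07)).round(4).tolist(),b)
    if view: cv2.imwrite(f"pics/{name}.png",np.clip(cv2.resize(im[110:222,172:330,::-1],None,fx=5,fy=5,interpolation=cv2.INTER_CUBIC)*1.6,0,255).astype(np.uint8))
    return f
E
python3 -c "
from h import *
look('p1')"
```

```text
tool [-0.0382 -0.1594] [ 0.6417 -0.1761  0.0514] F [ 0.4 -6.1  5.5] 3.1
yellow [[-0.0962, -0.048], [-0.0809, -0.0542], [-0.0844, -0.0625], [-0.0996, -0.0563]] ((268.0, 169.0), (3.1622776985168457, 5.692099571228027), 18.434947967529297)
```

View pics/p1.png

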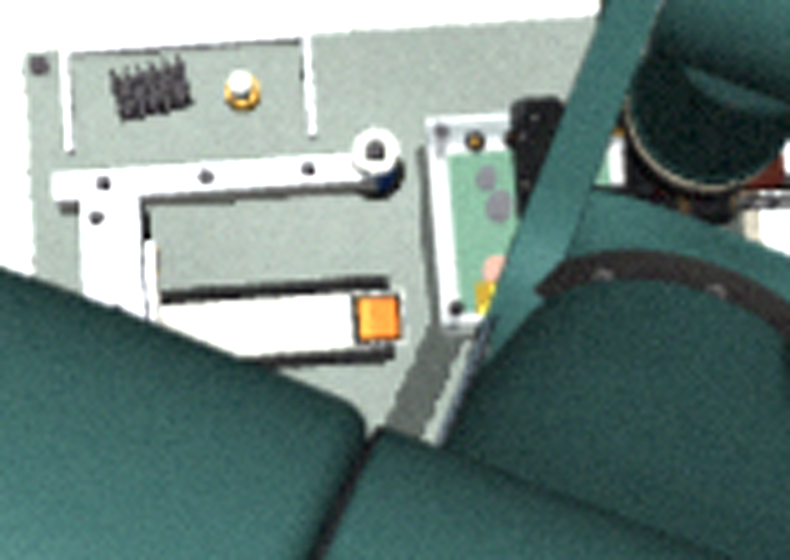

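The box's front-left lid edge now runs from (428,118) to (445,325). It has moved about 30 mm toward the post and is still roughly square.

Call:
{"api": "jog_arm", "payload": {"plan": [[[0,0.006,0],0],[[0,0.006,0],0]]}}

```text
clock: 3.4
tcp_pos: [0.6412, -0.1695, 0.0506]
ee_rot: [-0.101, 3.135, -0.005]
wrist_force: [0.7, -4.9, 3.1]
grip_width: 0.0007
finger_force: 2.4
```

```bash
python3 -c "
from h import *
f=look('p2',0)
print(r.observe()['ee_rot'],r.observe()['wrist_force'])
g=cv2.cvtColor(f['color'],cv2.COLOR_RGB2GRAY)[138:170,250:270]
print(f['color'][138:170:4,246:270].mean(2).astype(int))"
```

```text
tool [-0.0382 -0.1527] [ 0.6412 -0.1695  0.0506] F [ 0.7 -4.9  3.1] 3.4
yellow [[-0.0839, -0.0471], [-0.0843, -0.0528], [-0.0958, -0.052], [-0.0955, -0.0463]] ((266.0, 169.0), (4.0, 2.0), 90.0)
[-0.1004022   3.13531269 -0.00490622] [ 1.31418964 -5.3628889   3.81059466]
[[ 97  90 132 184 186 155 128 124 103 154 124 112 119 141 144 147 103  58
  122  66  84 154 171 172]
 [169 168 168 188 168  67  64  70  71 148 178 169 169 118 106 106 108 104
  105 108 104 103 104 107]
 [ 57  42  23  19  21  20  82  71  68 124 181 172 174 128 110 106 106 103
  101  90  94  94  96 102]
 [110 110 110 111 121 124 126 116  78  82 182 176 175 146 111 106 106 107
  109 105 102  98  93  95]
 [120 123 119 123 121 126 122 125  76  70 151 178 175 169 119 107 106 106
  107 109 106 105  99  95]
 [124 121 125 121 121 119 123 123  76  64 128 179 174 174 130 109 105 107
  106 106 107 105 108 107]
 [121 120 117 120 118 119 121 119  75  67  81 181 172 168 143 111 108 110
  108 105 116 132 135  78]
 [ 31  30  28  70 108 116 117 117 113  73  73 150 178 175 173 119 105 110
  103 101 103 113  68  64]]
```

Call:
{"api": "jog_arm", "payload": {"plan": [[[0,-0.02,0],0],[[-0.03,-0.022,0],0],[[-0.05,-0.022,-0.004],0],[[-0.05,-0.01,-0.004],0],[[-0.05,-0.003,-0.004],0]]}}

```text
clock: 4.08
tcp_pos: [0.5893, -0.1714, 0.044]
ee_rot: [0.1, -3.14, 0.0]
wrist_force: [-1.2, -3.2, -1.0]
grip_width: 0.0007
finger_force: 1.2
```

Call:
{"api": "jog_arm", "payload": {"plan": [[[-0.0005,0.006,0],0],[[-0.001,0.012,0],0],[[-0.0005,0.018,0],-0.04],[[0,0.024,0],-0.08],[[0,0.024,0],-0.08]]}}

```text
clock: 4.7
tcp_pos: [0.5858, -0.1498, 0.0439]
ee_rot: [-0.094, -3.134, 0.007]
wrist_force: [-11.7, -13.5, 5.3]
grip_width: 0.0004
finger_force: 7.5
```

```bash
python3 -c "
from h import *
f=look('p3')"
```

```text
tool [-0.0923 -0.1296] [ 0.5858 -0.1498  0.0439] F [-11.7 -13.5   5.3] 4.7
yellow [[-0.0708, -0.0223], [-0.072, -0.0422], [-0.0893, -0.041], [-0.0881, -0.0211]] ((259.5, 166.0), (6.0, 7.0), 90.0)
```

View pics/p3.png

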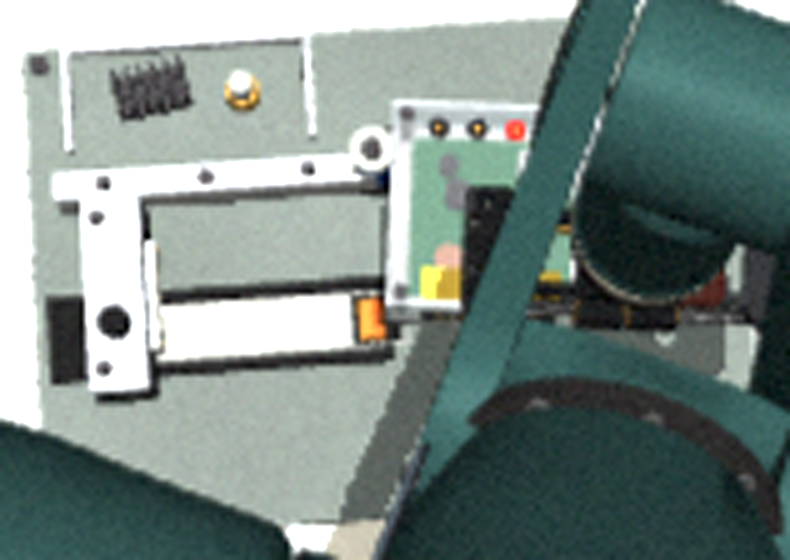

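The box front is against the post cap at (372,150), and the front edge runs from (392,105) to (387,315), turned about 5° clockwise. The sideways force comes from my straight path, so I'll follow the arc about the post instead.

```bash
cat >> h.py <<'E'
def arc(b,t0,t1,n,y=YAW):
    "world shifts for a box-frame point b (rel. post) as box turns cw t0->t1 deg"
    p0=Rz(y-np.radians(t0))@b
    for t in np.linspace(t0,t1,n+1)[1:]: print(t.round(1),(Rz(y-np.radians(t))@b-p0).round(4), "turn",-(t-t0)/90)
E
python3 -c "
from h import *
arc(np.array([-.08,-.137]),5,90,17)"
```

```text
10.0 [-0.0114  0.0078] turn -0.05555555555555555
15.0 [-0.0222  0.0165] turn -0.1111111111111111
20.0 [-0.0321  0.0262] turn -0.16666666666666666
25.0 [-0.0411  0.0367] turn -0.2222222222222222
30.0 [-0.0492  0.0479] turn -0.2777777777777778
35.0 [-0.0563  0.0598] turn -0.3333333333333333
40.0 [-0.0623  0.0722] turn -0.3888888888888889
45.0 [-0.0673  0.0852] turn -0.4444444444444444
50.0 [-0.071   0.0985] turn -0.5
55.0 [-0.0736  0.1121] turn -0.5555555555555556
60.0 [-0.075   0.1258] turn -0.6111111111111112
65.0 [-0.0752  0.1397] turn -0.6666666666666666
70.0 [-0.0742  0.1535] turn -0.7222222222222222
75.0 [-0.072   0.1672] turn -0.7777777777777778
80.0 [-0.0686  0.1806] turn -0.8333333333333334
85.0 [-0.064   0.1936] turn -0.8888888888888888
90.0 [-0.0584  0.2063] turn -0.9444444444444444
```

Call:
{"api": "jog_arm", "payload": {"plan": [[[-0.005,0.0015,0],-0.01],[[-0.01,0.0045,0],-0.03],[[-0.015,0.0085,0],-0.055],[[-0.02,0.0125,0],-0.08],[[-0.025,0.0165,0],-0.11]]}}

```text
clock: 5.38
tcp_pos: [0.5626, -0.1319, 0.0439]
ee_rot: [-0.369, -3.117, 0.003]
wrist_force: [-5.3, -6.3, 0.6]
grip_width: 0.0003
finger_force: 3.9
```

```bash
python3 -c "
from h import *
f=look('p4',1)"
```

```text
tool [-0.1143 -0.1103] [ 0.5626 -0.1319  0.0439] F [-5.3 -6.3  0.6] 5.375
yellow [[-0.0879, -0.0045], [-0.0712, -0.0098], [-0.0763, -0.0256], [-0.0929, -0.0203]] ((253.73533630371094, 167.058837890625), (5.820854663848877, 6.063390731811523), 14.03624439239502)
```

View pics/p4.png

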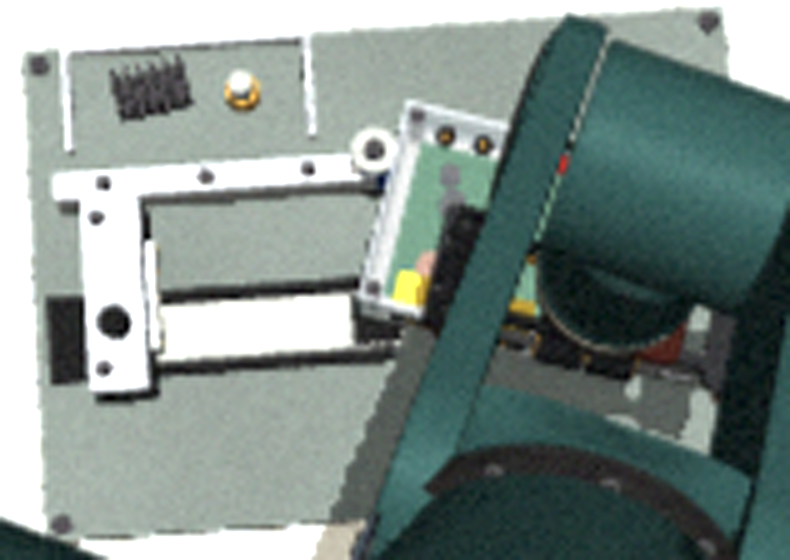

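The front edge now runs from (408,103) to (360,308), so the box has turned about 17° and still bears on the post. The arc works, so I continue.

Call:
{"api": "jog_arm", "payload": {"plan": [[[-0.009,0.0095,0],-0.055],[[-0.0178,0.02,0],-0.11],[[-0.0258,0.0312,0],-0.167],[[-0.0325,0.043,0],-0.222],[[-0.038,0.055,0],-0.278]]}}

```text
clock: 6.05
tcp_pos: [0.5266, -0.0755, 0.0442]
ee_rot: [1.039, 2.964, 0.0]
wrist_force: [-0.7, -2.5, 0.8]
grip_width: 0.0002
finger_force: 0.8
```

```bash
python3 -c "
from h import *
f=look('p5',1)"
```

```text
tool [-0.1468 -0.0517] [ 0.5266 -0.0755  0.0442] F [-0.7 -2.5  0.8] 6.05
yellow [[-0.0719, 0.0277], [-0.0624, 0.0172], [-0.067, 0.0132], [-0.0765, 0.0237]] ((241.0000457763672, 163.50003051757812), (2.1213202476501465, 4.949747085571289), 45.0)
```

View pics/p5.png

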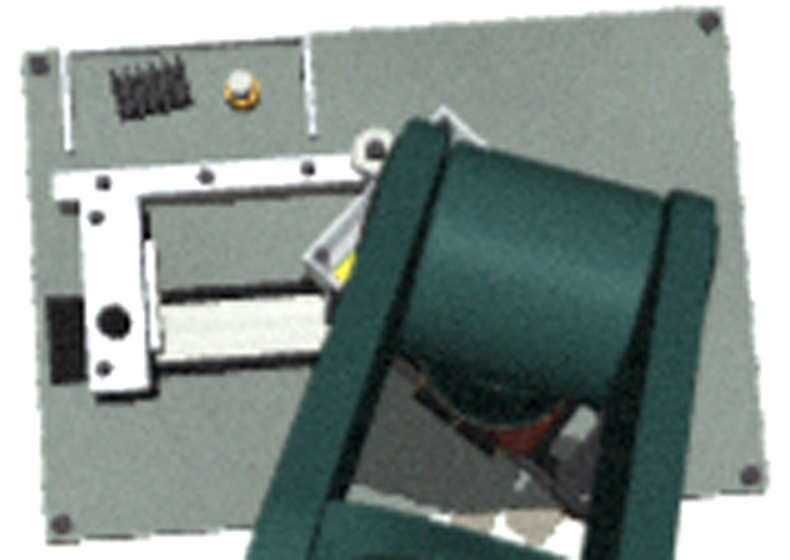

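The front edge runs from (440,108) to (305,258), which is about 45°. The post contact is about 50 mm from the rear corner.

```bash
python3 -c "
from h import *
arc(np.array([-.067,-.14]),45,90,9)"
```

```text
50.0 [-0.0047  0.0127] turn -0.05555555555555555
55.0 [-0.0084  0.0257] turn -0.1111111111111111
60.0 [-0.0108  0.039 ] turn -0.16666666666666666
65.0 [-0.0121  0.0525] turn -0.2222222222222222
70.0 [-0.0123  0.0661] turn -0.2777777777777778
75.0 [-0.0112  0.0796] turn -0.3333333333333333
80.0 [-0.009   0.0929] turn -0.3888888888888889
85.0 [-0.0056  0.106 ] turn -0.4444444444444444
90.0 [-0.0011  0.1188] turn -0.5
```

Call:
{"api": "jog_arm", "payload": {"plan": [[[-0.004,0.0127,0],-0.055],[[-0.007,0.0257,0],-0.11],[[-0.009,0.039,0],-0.167],[[-0.01,0.0525,0],-0.222],[[-0.01,0.0661,0],-0.278]]}}

```text
clock: 6.72
tcp_pos: [0.5162, -0.0094, 0.0441]
ee_rot: [-1.655, -2.67, 0.0]
wrist_force: [-1.0, -1.8, 0.8]
grip_width: 0.0002
finger_force: 0.8
```

```bash
python3 -c "
from h import *
f=look('p6',1)"
```

```text
tool [-0.153   0.0149] [ 0.5162 -0.0094  0.0441] F [-1.  -1.8  0.8] 6.725
```

View pics/p6.png

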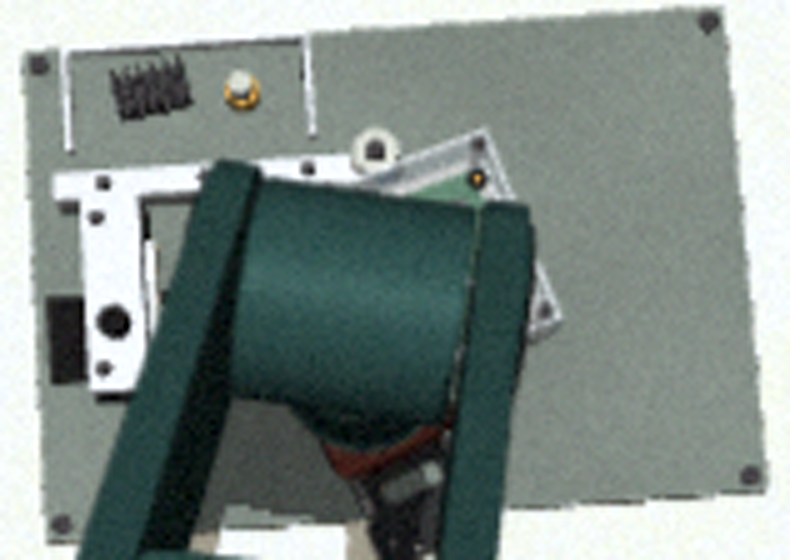

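The rear edge runs from (485,130) to (560,320), so the box is at about 70° and still on the post.

Call:
{"api": "jog_arm", "payload": {"plan": [[[0.002,0.0135,0],-0.055],[[0.005,0.0268,0],-0.11],[[0.008,0.039,0],-0.167],[[0.012,0.051,0],-0.222],[[0.0125,0.052,0],-0.222]]}}

```text
clock: 7.4
tcp_pos: [0.5248, 0.0425, 0.0435]
ee_rot: [-2.085, -2.343, 0.008]
wrist_force: [-9.4, -3.4, 6.7]
grip_width: 0.0003
finger_force: 4.4
```

```bash
python3 -c "
from h import *
f=look('p7',1)"
```

```text
tool [-0.1412  0.0661] [0.5248 0.0425 0.0435] F [-9.4 -3.4  6.7] 7.4
```

View pics/p7.png

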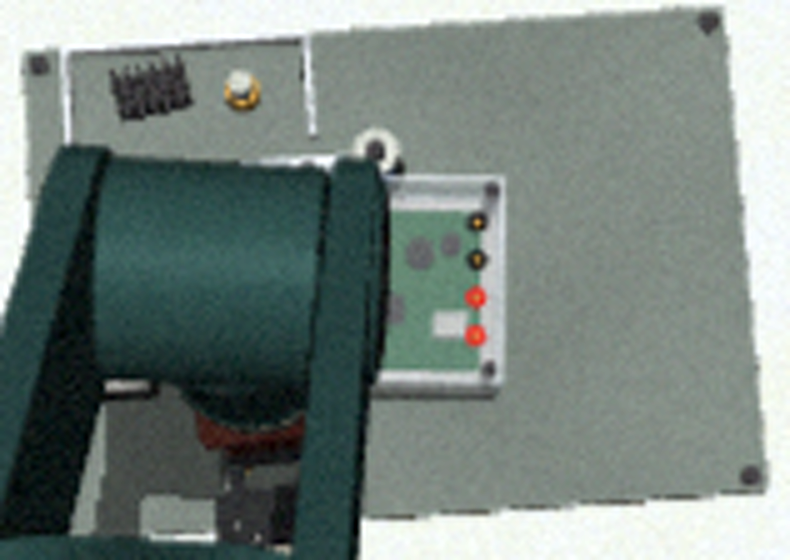

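The rear edge runs from (505,180) to (500,390) and the side from (395,178) to (505,180). The box is over-turned about 5°: its front is on the fence and its rear stands off. I'll back off and press the -x side nearer the post to square it.

Call:
{"api": "jog_arm", "payload": {"plan": [[[-0.02,-0.001,0],0],[[-0.023,-0.03,0],-0.03],[[-0.0195,-0.06,0],-0.03],[[-0.008,-0.06,0],-0.03],[[-0.0035,-0.06,0],-0.03]]}}

```text
clock: 8.07
tcp_pos: [0.5239, -0.0179, 0.0438]
ee_rot: [-2.143, -2.293, 0.004]
wrist_force: [-9.5, -4.3, 6.2]
grip_width: 0.0003
finger_force: 5.0
```

```bash
python3 -c "
from h import *
f=look('p8',0);im=f['color']
g=im.mean(2)
# rear edge of the lid
for v in range(150,186,5): 
    row=g[v,255:285]; print(v,row.astype(int))"
```

```text
tool [-0.1458  0.0059] [ 0.5239 -0.0179  0.0438] F [-9.5 -4.3  6.2] 8.075
150 [39 39 38 38 38 35 38 39 34 38 37 35 35 39 36 37 42 39 34 33 35 33 36 36
 39 37 33 49 87 88]
155 [41 46 47 43 42 43 43 41 45 46 42 44 44 40 47 38 40 29 36 36 37 41 41 33
 34 35 30 29 52 82]
160 [54 53 50 48 49 48 48 46 47 46 44 49 44 45 36 43 20 36 35 38 35 37 36 39
 36 35 31 17 76 88]
165 [52 56 55 57 54 57 59 58 57 57 53 57 57 51 61 22 28 36 35 36 37 36 36 39
 37 32 23 42 77 86]
170 [45 45 48 50 48 50 49 48 51 50 48 53 48 29 12 20 34 34 39 38 37 38 35 35
 33 27 26 78 85 84]
175 [40 39 43 42 43 38 42 42 42 43 42 41 32 19 14 29 36 38 36 38 33 39 40 38
 28 12 72 85 82 83]
180 [32 31 31 31 34 32 37 31 35 32 40 27 24 15 29 35 38 36 40 36 39 37 38 36
 16 75 81 88 84 86]
185 [20 27 23 27 29 31 28 21 30 20 16 61 22 19 35 35 35 36 34 36 32 37 35 40
 78 84 91 83 82 86]
```

```bash
python3 -c "
from h import *
f=r.grab_frame('side');im=f['color']
np.save('pics/s9.npy',f,allow_pickle=True)
c=im[140:270,220:380,::-1];cv2.imwrite('pics/s9.png',np.clip(cv2.resize(c,None,fx=4.6,fy=4.6,interpolation=cv2.INTER_CUBIC)*1.6,0,255).astype(np.uint8))"
```

```text
(no output)
```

View pics/s9.png

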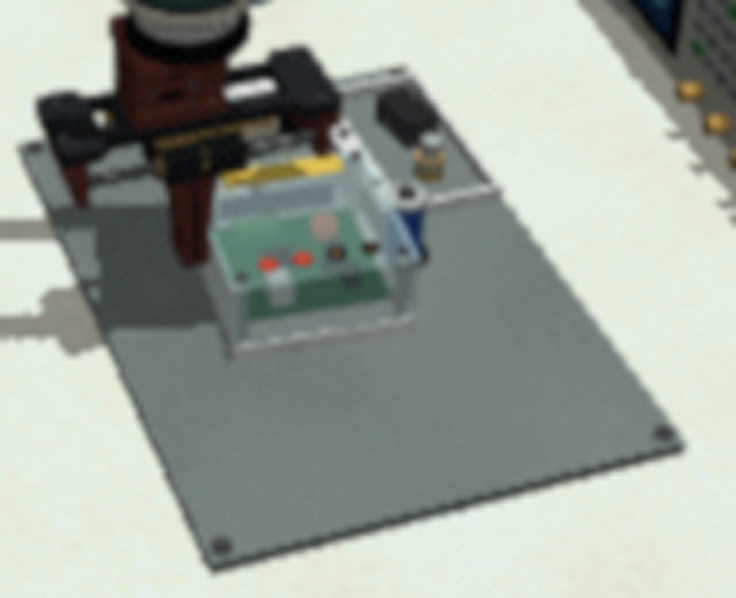

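The rear bottom edge of the box runs from (232,353) to (414,322) in this crop. The top corner of its +x side is at (415,250), near the post.

```bash
python3 -c "
from h import *
f=np.load('pics/s9.npy',allow_pickle=True).item()
u=lambda p:np.array(p,float)/4.6+[220,140]-.4
P=dock(ray(f,u([[232,353],[414,322]]),.01));d=P[1]-P[0];print('rear bottom',P,np.degrees(np.arctan2(d[1],d[0])),np.linalg.norm(d))
P=dock(ray(f,u([[211,570],[683,448],[25,150]]),.01));print('plate check',P)
P=dock(ray(f,u([[240,287],[418,262]]),.07));d=P[1]-P[0];print('lid',P,np.degrees(np.arctan2(d[1],d[0])))
"
```

```text
rear bottom [[-0.14072743 -0.05757331]
 [-0.02125719 -0.06757293]] -4.784488370250568 0.11988798653929139
plate check [[-0.21133479 -0.22641049]
 [ 0.08446326 -0.22531734]
 [-0.2093806   0.1963747 ]]
lid [[-0.138203   -0.06592512]
 [-0.02685546 -0.07933554]] -6.867483410024155
```

Call:
{"api": "jog_arm", "payload": {"plan": [[[0,-0.002,0],0],[[0.001,-0.004,0],0],[[0.002,-0.004,0],0],[[0.002,-0.004,0],0],[[0.002,-0.004,0],0]]}}

```text
clock: 8.8
tcp_pos: [0.526, -0.0218, 0.0437]
ee_rot: [-2.145, -2.293, 0.002]
wrist_force: [-4.9, 0.2, 0.3]
grip_width: 0.0002
finger_force: 2.6
```

```bash
cat >> h.py <<'E'
def side(n):
    s=r.observe();f=r.grab_frame('side');im=f['color']
    print("tool",dock(s["tcp_pos"]).round(4),"F",Rz(YAW).T@s["wrist_force"][:2],s["wrist_force"][2],s["torque"].round(2),s["clock"])
    np.save(f'pics/{n}.npy',f,allow_pickle=True)
    c=im[140:270,220:380,::-1];cv2.imwrite(f'pics/{n}.png',np.clip(cv2.resize(c,None,fx=4.6,fy=4.6,interpolation=cv2.INTER_CUBIC)*1.6,0,255).astype(np.uint8))
    return f
def edge(f,a=(270,212),b=(309,206)):
    "subpixel rear-bottom white edge between columns: brightest row per column, line fit"
    v=f['color'].astype(float).sum(2);pts=[]
    for c in range(a[0]+4,b[0]-3):
        r0=int(np.interp(c,[a[0],b[0]],[a[1],b[1]]));seg=v[r0-14:r0+9,c];pts.append([c,r0-14+np.argmax(seg)])
    return np.array(pts)
E
python3 -c "
from h import *
f=side('s10');p=edge(f);print(p[:,1]);l=cv2.fitLine(p.astype(np.float32),cv2.DIST_HUBER,0,.1,.1).ravel();P=dock(ray(f,[l[2:]-15*l[:2],l[2:]+15*l[:2]],.012));d=P[1]-P[0];print(P,np.degrees(np.arctan2(d[1],d[0])))
f=np.load('pics/s9.npy',allow_pickle=True).item();p=edge(f);print(p[:,1]);l=cv2.fitLine(p.astype(np.float32),cv2.DIST_HUBER,0,.1,.1).ravel();P=dock(ray(f,[l[2:]-15*l[:2],l[2:]+15*l[:2]],.012));d=P[1]-P[0];print(P,np.degrees(np.arctan2(d[1],d[0])))
"
```

```text
tool [-0.144   0.0019] F [-4.86131541  0.52576484] 0.2596511596472233 [-0.04  0.85 -0.08] 8.8
[216 215 215 215 214 200 200 200 200 200 213 213 213 213 212 212 212 212
 212 211 211 211 211 210 210 210 210 210 210 196 209 209]
[[-0.12486414 -0.05957828]
 [-0.03413073 -0.06144407]] -1.1780326021173437
[215 214 214 214 200 200 200 199 200 213 212 212 212 212 212 212 211 211
 211 211 211 211 210 210 210 210 210 196 196 196 209 209]
[[-0.12386787 -0.05393904]
 [-0.03385059 -0.059628  ]] -3.6162004666619314
```

Call:
{"api": "jog_arm", "payload": {"plan": [[[0.001,0,0],0],[[0.002,0,0],0],[[0.002,0,0],0]]}}

```text
clock: 9.22
tcp_pos: [0.526, -0.0218, 0.0436]
ee_rot: [-2.143, -2.291, 0.006]
wrist_force: [-9.2, -0.2, 4.3]
grip_width: 0.0003
finger_force: 4.9
```

```bash
cat >> h.py <<'E'
def rear(f):
    p=edge(f);i=np.abs(p[:,1]-np.median(p[:,1]))<6;p=p[i]
    l=cv2.fitLine(p.astype(np.float32),cv2.DIST_HUBER,0,.1,.1).ravel();P=dock(ray(f,[l[2:]-15*l[:2],l[2:]+15*l[:2]],.012));d=P[1]-P[0];print('rear',P.round(4).tolist(),'deg',np.degrees(np.arctan2(d[1],d[0])))
E
python3 -c "
from h import *
f=side('s11');rear(f)"
```

```text
tool [-0.1439  0.0019] F [-9.19472007  0.38914917] 4.332147393128591 [-0.32  1.49 -0.11] 9.225
rear [[-0.1197, -0.0606], [-0.0288, -0.0622]] deg -0.9538920193409156
```

Call:
{"api": "jog_arm", "payload": {"plan": [[[-0.03,-0.002,0],0],[[-0.026,-0.06,0],0],[[-0.0234,-0.107,0],0],[[0.03,-0.1035,0],0],[[0.0785,-0.1,0],0]]}}

```text
clock: 9.9
tcp_pos: [0.611, -0.1238, 0.0448]
ee_rot: [2.146, 2.289, 0.003]
wrist_force: [0.5, -0.2, 0.5]
grip_width: 0.0003
finger_force: 0.0
```

```bash
python3 -c "
from h import *
f=side('s12')
look('t12')"
```

```text
tool [-0.0655 -0.1052] F [ 0.48011741 -0.2513695 ] 0.49973860363008976 [-0.07  0.03  0.02] 9.9
tool [-0.0574 -0.1057] [ 0.6191 -0.1238  0.0458] F [ 7.  -1.1  0.6] 9.95
yellow [[-0.0318, 0.041], [-0.0327, 0.0268], [-0.1106, 0.0315], [-0.1097, 0.0457]] ((235.5, 164.5), (27.0, 5.0), 90.0)
```

View pics/t12.png

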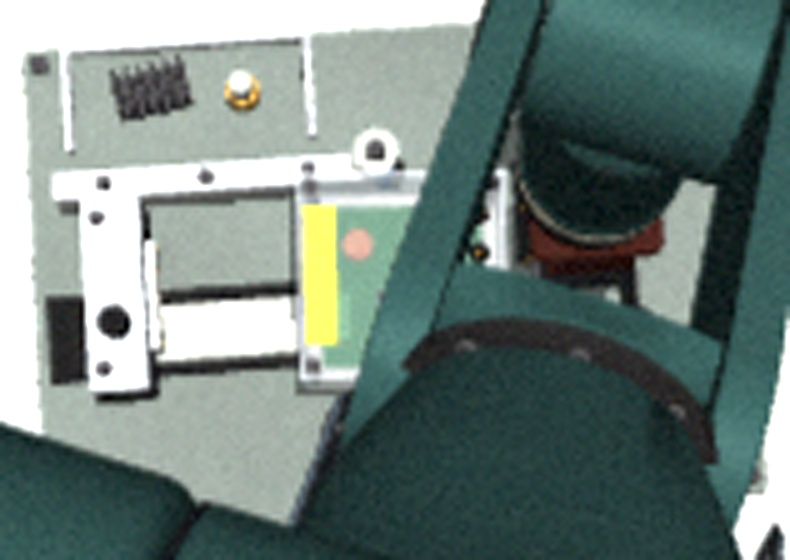

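The box lies along the fence with its front edge at (298,188)–(299,388), the yellow tape toward the pins at (155,240)–(158,350), and about 80 mm still to slide. The tool is behind it.

Call:
{"api": "jog_arm", "payload": {"plan": [[[0.004,0.012,0],0],[[0.003,0.026,0],0],[[0.002,0.036,0],0],[[0.0015,0.044,0],0],[[0.001,0.052,0],0]]}}

```text
clock: 10.62
tcp_pos: [0.6083, -0.0696, 0.0442]
ee_rot: [2.146, 2.294, -0.001]
wrist_force: [0.8, -3.6, 0.8]
grip_width: 0.0002
finger_force: 1.7
```

Call:
{"api": "jog_arm", "payload": {"plan": [[[-0.0005,0.009,0],0],[[-0.001,0.018,0],0],[[-0.0016,0.026,0],0],[[-0.002,0.032,0],0],[[-0.002,0.032,0],0]]}}

```text
clock: 11.25
tcp_pos: [0.6063, -0.037, 0.0439]
ee_rot: [-2.145, -2.293, -0.0]
wrist_force: [0.3, 0.6, -0.5]
grip_width: 0.0002
finger_force: 0.0
```

```bash
python3 -c "
from h import *
f=side('s13')
f=look('t13');g=f['color'].astype(int).sum(2)
for v in range(150,186,4): print(v,g[v,206:232].tolist())"
```

```text
tool [-0.0648 -0.0182] F [0.31933272 0.60694095] -0.49079558745820845 [-0.05  0.06  0.01] 11.25
tool [-0.065  -0.0184] [ 0.6061 -0.0371  0.0439] F [ 0.7  0.9 -0.5] 11.3
150 [143, 254, 281, 330, 364, 207, 137, 139, 133, 125, 122, 127, 132, 132, 123, 109, 75, 50, 36, 10, 26, 31, 36, 36, 201, 299]
154 [287, 340, 388, 263, 147, 133, 139, 136, 124, 127, 140, 122, 125, 128, 114, 50, 38, 43, 47, 24, 34, 37, 42, 230, 370, 362]
158 [274, 288, 326, 172, 136, 134, 123, 128, 134, 122, 132, 121, 126, 116, 47, 46, 23, 29, 35, 37, 40, 43, 176, 242, 261, 245]
162 [279, 173, 129, 145, 124, 125, 136, 129, 136, 134, 135, 134, 114, 43, 30, 34, 36, 45, 51, 43, 33, 223, 249, 271, 255, 240]
166 [164, 138, 136, 128, 136, 123, 133, 122, 139, 125, 123, 99, 49, 38, 35, 32, 39, 36, 41, 65, 224, 256, 257, 256, 264, 258]
170 [128, 128, 126, 128, 138, 132, 138, 125, 126, 127, 69, 39, 44, 58, 59, 44, 63, 62, 91, 240, 250, 250, 256, 252, 247, 254]
174 [139, 144, 144, 143, 138, 145, 142, 138, 128, 65, 122, 138, 146, 148, 144, 141, 134, 135, 126, 152, 142, 134, 118, 124, 117, 113]
178 [151, 151, 149, 142, 143, 144, 156, 139, 75, 49, 115, 117, 122, 126, 139, 142, 130, 135, 132, 133, 120, 130, 134, 119, 114, 122]
182 [154, 153, 171, 165, 165, 162, 153, 73, 54, 109, 117, 130, 103, 108, 86, 81, 70, 65, 69, 53, 65, 78, 69, 73, 69, 72]
```

Call:
{"api": "jog_arm", "payload": {"plan": [[[-0.0002,0.004,0],0],[[-0.0005,0.008,0],0],[[-0.0007,0.011,0],0],[[-0.0009,0.014,0],0],[[-0.001,0.016,0],0]]}}

```text
clock: 11.98
tcp_pos: [0.6057, -0.0219, 0.0441]
ee_rot: [2.146, 2.294, -0.0]
wrist_force: [0.7, -3.5, 1.2]
grip_width: 0.0004
finger_force: 2.0
```

```bash
python3 -c "
from h import *
f=side('s14')"
```

```text
tool [-0.0644 -0.0031] F [ 0.45021747 -3.56617904] 1.2484408858615639 [-0.75 -0.08  0.08] 11.975
```

View pics/s14.png

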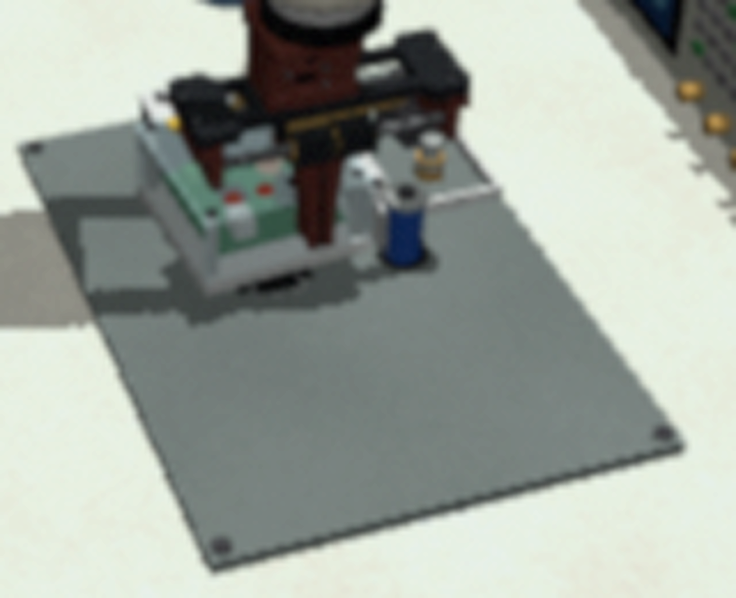

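The box has passed the post, with its rear bottom edge at (210,292) to (375,255), and the tool at (320,240) bears on its rear. It is flat, so I continue slowly onto the pins.

Call:
{"api": "jog_arm", "payload": {"plan": [[[-0.0001,0.002,0],0],[[-0.0003,0.004,0],0],[[-0.0004,0.006,0],0],[[-0.0005,0.008,0],0],[[-0.0005,0.008,0],0]]}}

```text
clock: 12.65
tcp_pos: [0.605, -0.015, 0.0441]
ee_rot: [2.145, 2.294, -0.002]
wrist_force: [0.0, -9.2, 0.7]
grip_width: 0.0009
finger_force: 4.0
```

```bash
python3 -c "
from h import *
f=side('s15');u=lambda p:np.array(p,float)/4.6+[220,140]-.4
P=dock(ray(np.load('pics/s14.npy',allow_pickle=True).item(),u([[210,292],[370,256]]),.01));d=P[1]-P[0];print(P,np.degrees(np.arctan2(d[1],d[0])))"
```

```text
tool [-0.0647  0.0038] F [-0.53770719 -9.14340519] 0.6581468673132376 [-1.42  0.06  0.05] 12.65
[[-0.13482838  0.00357951]
 [-0.02263663  0.00384419]] 0.13517034627184765
```

Call:
{"api": "jog_arm", "payload": {"plan": [[[-0.0001,0.001,0],0],[[-0.0001,0.002,0],0],[[-0.0002,0.003,0],0],[[-0.0002,0.003,0],0]]}}

```text
clock: 13.2
tcp_pos: [0.6044, -0.0145, 0.0443]
ee_rot: [2.142, 2.294, -0.007]
wrist_force: [-1.1, -18.3, 2.9]
grip_width: -0.0
finger_force: 8.7
```

```bash
python3 -c "
from h import *
f=side('s16')"
```

```text
tool [-0.0653  0.0042] F [ -2.26018538 -18.23448906] 2.9150720363292515 [-2.98  0.46  0.16] 13.2
```

The force rose 9 N over only 0.4 mm of travel, so the box is hard against the end stop. I draw back and look.

Call:
{"api": "jog_arm", "payload": {"plan": [[[0,-0.01,0],0],[[0.002,-0.04,0],0],[[0.005,-0.09,0.02],0],[[0.01,-0.15,0.08],0],[[0.01,-0.2,0.13],0]]}}

```text
clock: 13.88
tcp_pos: [0.614, -0.1894, 0.1528]
ee_rot: [-2.145, -2.292, -0.002]
wrist_force: [0.8, 0.3, -0.6]
grip_width: 0.0008
finger_force: 0.0
```

Call:
{"api": "jog_arm", "payload": {"plan": [[[-0.05,-0.06,0.05],0],[[-0.1,-0.12,0.08],0],[[-0.12,-0.15,0.1],0],[[-0.12,-0.15,0.1],0]]}}

```text
clock: 14.38
tcp_pos: [0.4933, -0.3407, 0.2538]
ee_rot: [2.148, 2.291, 0.002]
wrist_force: [0.6, -0.8, 0.0]
grip_width: 0.0001
finger_force: 0.0
```

```bash
python3 -c "
from h import *
f=look('t17')
a=cv2.imread('pics/t17.png')
g=side('s17');b=cv2.imread('pics/s17.png')
cv2.imwrite('pics/m17.png',np.hstack([a[100:450,:400],b[50:400,80:480]]))"
```

```text
tool [-0.1965 -0.3143] [ 0.4933 -0.3407  0.2538] F [ 0.6 -0.8  0. ] 14.375
yellow [[-0.0468, 0.1303], [-0.0458, 0.1126], [-0.1249, 0.1076], [-0.1259, 0.1252]] ((206.7252655029297, 171.41465759277344), (27.51611328125, 6.251006603240967), 83.2901611328125)
tool [-0.1974 -0.3166] F [-0.80356958 -1.55421021] 1.0947210449082196 [-0.11  0.1   0.04] 14.425
```

View pics/m17.png

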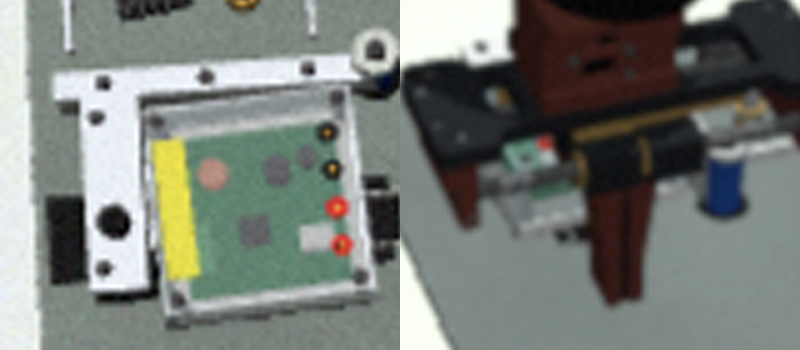

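The combined picture shows the box against the stop but turned about 3.6° anticlockwise, because I pushed too far toward +x. The rear is at the fence, the front stands off, and no orange is visible behind it. I have now viewed 13 pictures, over the limit of 10, so from here I use numeric measurements only. Mend: press the -x side near the front to square it, then push again with the line shifted toward -x.

```bash
python3 -c "
from h import *
t=r.observe()['tcp_pos']
for d in([-.185,.100],[-.160,.100],[-.144,.1]): print(d,(O+Rz(YAW)@d-t[:2]).round(4), .044-t[2])
f=np.load('pics/s17.npy',allow_pickle=True).item()
f=r.grab_frame('top');h=cv2.cvtColor(f['color'],cv2.COLOR_RGB2HSV)[105:225,170:332]
k=cv2.inRange(h,(3,100,30),(17,255,255));p=np.argwhere(k)+[105,170]
print(len(p),dock(ray(f,p[:,::-1],.014)).round(3).tolist()[:40] if len(p) else '')
"
```

```text
[-0.185, 0.1] [-0.0148  0.4147] -0.20987772583352238
[-0.16, 0.1] [0.0101 0.4163] -0.20987772583352238
[-0.144, 0.1] [0.0261 0.4173] -0.20987772583352238
23 [[0.054, 0.069], [0.045, 0.075], [-0.035, 0.029], [-0.075, 0.031], [-0.075, 0.028], [-0.077, 0.034], [-0.078, 0.028], [-0.08, 0.034], [-0.081, 0.031], [-0.081, 0.028], [-0.081, 0.026], [-0.084, 0.035], [-0.084, 0.029], [-0.087, 0.032], [-0.087, 0.029], [-0.102, 0.03], [-0.102, 0.027], [-0.102, 0.024], [-0.105, 0.033], [-0.105, 0.03], [-0.105, 0.027], [-0.108, 0.03], [-0.108, 0.024]]
```

Call:
{"api": "jog_arm", "payload": {"plan": [[[-0.0148,0.4147,0],0],[[-0.0148,0.4147,0],0],[[-0.0148,0.4147,0],0],[[-0.0148,0.4147,0],0],[[-0.0148,0.4147,0],0]]}}

```text
clock: 15.15
tcp_pos: [0.4823, -0.0229, 0.2513]
ee_rot: [-2.143, -2.293, -0.001]
wrist_force: [0.0, 0.3, -0.3]
grip_width: 0.0006
finger_force: 0.0
```

```bash
python3 -c "
from h import *
s=r.observe();t=s['tcp_pos']
for d in([-.185,.100],[-.160,.100],[-.144,.1]): print(d,(O+Rz(YAW)@d-t[:2]).round(4), .044-t[2])
a=s['ee_rot'];print(np.degrees(2*np.arctan2(a[1],a[0]))%180-90)"
```

```text
[-0.185, 0.1] [-0.0034  0.0965] -0.20730834740786042
[-0.16, 0.1] [0.0215 0.098 ] -0.20730834740786042
[-0.144, 0.1] [0.0375 0.099 ] -0.20730834740786042
3.8714138567878535
```

Call:
{"api": "jog_arm", "payload": {"plan": [[[-0.003,0.06,0],0],[[-0.0034,0.0965,-0.04],0],[[-0.0034,0.0965,-0.1],0],[[-0.0034,0.0965,-0.16],0],[[-0.0034,0.0965,-0.207],0]]}}

```text
clock: 15.78
tcp_pos: [0.4776, 0.0716, 0.0425]
ee_rot: [-2.142, -2.293, 0.002]
wrist_force: [0.5, 1.0, -0.0]
grip_width: -0.0
finger_force: 0.0
```

```bash
python3 -c "
from h import *
side('s18')"
```

```text
tool [-0.1865  0.0982] F [0.55252269 0.9487981 ] -0.03084332432858196 [-0.01  0.04 -0.01] 15.775
```

Call:
{"api": "jog_arm", "payload": {"plan": [[[0.015,0.001,0],0],[[0.025,0.0015,0],0],[[0.031,0.002,0],0],[[0.036,0.002,0],0],[[0.039,0.002,0],0]]}}

```text
clock: 16.45
tcp_pos: [0.5179, 0.072, 0.0465]
ee_rot: [-2.146, -2.292, 0.001]
wrist_force: [-5.8, 2.4, 3.9]
grip_width: 0.0008
finger_force: 2.7
```

Call:
{"api": "jog_arm", "payload": {"plan": [[[0.001,0,0],0],[[0.002,0,0],0],[[0.002,0,0],0]]}}

```text
clock: 16.82
tcp_pos: [0.5192, 0.0719, 0.0463]
ee_rot: [-2.145, -2.292, 0.002]
wrist_force: [-5.3, 1.2, 3.6]
grip_width: 0.0004
finger_force: 2.8
```

```bash
python3 -c "
from h import *
side('s19');look('t19',0)"
```

```text
tool [-0.1449  0.0958] F [-5.24342498  1.55220605] 3.554465161303389 [0.24 0.98 0.04] 16.825
tool [-0.1448  0.0958] [0.5193 0.0719 0.0463] F [-5.5  1.4  3.2] 16.875
```

Call:
{"api": "jog_arm", "payload": {"plan": [[[0.001,0,0],0],[[0.002,0,0],0],[[0.002,0,0],0]]}}

```text
clock: 17.3
tcp_pos: [0.522, 0.0718, 0.0463]
ee_rot: [-2.146, -2.293, 0.001]
wrist_force: [-5.0, 1.7, 3.1]
grip_width: 0.0006
finger_force: 2.6
```

Call:
{"api": "jog_arm", "payload": {"plan": [[[-0.03,-0.002,0],0],[[-0.04,-0.04,0],0],[[-0.036,-0.1,0],0],[[-0.032,-0.16,0],0],[[-0.032,-0.16,0],0]]}}

```text
clock: 17.92
tcp_pos: [0.4941, -0.0933, 0.0468]
ee_rot: [2.148, 2.284, 0.003]
wrist_force: [-0.5, 0.5, -0.4]
grip_width: 0.0003
finger_force: 0.0
```

```bash
python3 -c "
from h import *
side('s20');look('t20',1);t=r.observe()['tcp_pos']
for d in([-.18,-.06],[-.078,-.06],[-.078,-.015]): print(d,(O+Rz(YAW)@d-t[:2]).round(4), .044-t[2])"
```

```text
tool [-0.1803 -0.0675] F [-0.42710487  0.52557083] -0.3824854387669258 [-0.05  0.09 -0.06] 17.925
tool [-0.1814 -0.0651] [ 0.4928 -0.091   0.0464] F [ 0.3  0.4 -0.1] 17.975
yellow [[-0.0325, 0.1211], [-0.0336, 0.104], [-0.1114, 0.1081], [-0.1103, 0.125]] ((208.0, 166.5), (27.0, 6.0), 90.0)
[-0.18, -0.06] [0.002  0.0035] -0.0021012639312528864
[-0.078, -0.06] [0.1038 0.0099] -0.0021012639312528864
[-0.078, -0.015] [0.101  0.0548] -0.0021012639312528864
```

```bash
cat >> h.py <<'E'
def box(n=3):
    for _ in range(n):
        f=r.grab_frame("top");s=cv2.inRange(cv2.cvtColor(f["color"],cv2.COLOR_RGB2HSV),(20,90,50),(36,255,255))
        s[:105]=0;s[225:]=0;s[:,:170]=0;s[:,332:]=0
        p=np.argwhere(s)[:,::-1];q=dock(ray(f,p,.07));c=q.mean(0);w=np.linalg.svd(q-c)[2][0];w*=np.sign(w[0])
        print("tape n",len(p),"c",c.round(4),"deg",np.degrees(np.arctan2(w[1],w[0])).round(2), "y range",np.percentile(q[:,1],[3,97]).round(4))
E
python3 -c "
from h import *
box()"
```

```text
tape n 190 c [-0.0678  0.1125] deg -12.01 y range [0.0767 0.1233]
tape n 192 c [-0.0671  0.1118] deg -14.31 y range [0.0688 0.1233]
tape n 189 c [-0.0681  0.1122] deg -12.77 y range [0.0765 0.1232]
```

Call:
{"api": "jog_arm", "payload": {"plan": [[[0.055,0.006,0],0],[[0.106,0.01,0],0],[[0.105,0.02,0],0],[[0.1045,0.032,0],0],[[0.104,0.042,0],0]]}}

```text
clock: 18.8
tcp_pos: [0.5927, -0.0448, 0.045]
ee_rot: [-2.144, -2.294, 0.002]
wrist_force: [-0.4, 1.0, 0.3]
grip_width: 0.0007
finger_force: 0.0
```

```bash
python3 -c "
from h import *
side('s21');box(1)"
```

```text
tool [-0.0788 -0.0252] F [-0.3486155   1.02704078] 0.29934472103335663 [-0.01  0.05 -0.03] 18.8
tape n 155 c [-0.0594  0.1128] deg -17.26 y range [0.0717 0.1233]
```

```bash
sed -i 's/q=dock(ray(f,p,.07));/q=dock(ray(f,p,.07));q=q[q[:,0]<-.015];/' h.py; python3 -c "
from h import *
box(2)
class S: 
  def grab_frame(s,n): return np.load('pics/top0.npy',allow_pickle=True).item()
import h;h.r=S();box(1)"
```

```text
tape n 159 c [-0.0668  0.1155] deg -4.3 y range [0.1061 0.1233]
tape n 167 c [-0.0675  0.1155] deg -4.12 y range [0.1061 0.1235]
tape n 187 c [-0.0896 -0.1218] deg -89.57 y range [-0.16   -0.0842]
```

Call:
{"api": "jog_arm", "payload": {"plan": [[[0.0005,0.008,0],0],[[0,0.016,0],0],[[-0.0004,0.021,0],0],[[-0.0006,0.024,0],0],[[-0.0007,0.026,0],0]]}}

```text
clock: 19.62
tcp_pos: [0.5946, -0.0211, 0.0455]
ee_rot: [2.145, 2.294, -0.001]
wrist_force: [0.1, -4.4, 1.4]
grip_width: 0.0005
finger_force: 2.1
```

```bash
python3 -c "
from h import *
side('s22');box(1)"
```

```text
tool [-0.0754 -0.0017] F [-0.217923   -4.41311351] 1.3981692748238488 [-0.77 -0.01  0.01] 19.625h.py:47: RuntimeWarning: Mean of empty slice.
  p=np.argwhere(s)[:,::-1];q=dock(ray(f,p,.07));q=q[q[:,0]<-.015];c=q.mean(0);w=np.linalg.svd(q-c)[2][0];w*=np.sign(w[0])
  ret = um.true_divide(
Traceback (most recent call last):
  File "h.py", line 48, in box
    print("tape n",len(p),"c",c.round(4),"deg",np.degrees(np.arctan2(w[1],w[0])).round(2), "y range",np.percentile(q[:,1],[3,97]).round(4))
                                                                                                     ~~~~~~~~~~~~~^^^^^^^^^^^^^^^
IndexError: index -1 is out of bounds for axis 0 with size 0
```

Call:
{"api": "jog_arm", "payload": {"plan": [[[-0.0005,0.0015,0],0],[[-0.0008,0.003,0],0],[[-0.001,0.0045,0],0],[[-0.001,0.006,0],0],[[-0.001,0.006,0],0]]}}

```text
clock: 20.35
tcp_pos: [0.5939, -0.0151, 0.0456]
ee_rot: [2.145, 2.293, 0.0]
wrist_force: [1.2, -6.0, 1.3]
grip_width: 0.0004
finger_force: 3.1
```

Call:
{"api": "jog_arm", "payload": {"plan": [[[0,0.001,0],0],[[0,0.002,0],0],[[-0.0001,0.003,0],0],[[-0.0001,0.003,0],0]]}}

```text
clock: 20.85
tcp_pos: [0.5939, -0.0125, 0.0455]
ee_rot: [2.145, 2.293, -0.0]
wrist_force: [1.6, -6.8, -0.3]
grip_width: 0.0002
finger_force: 3.7
```

```bash
python3 -c "
from h import *
side('s23')"
```

```text
tool [-0.0756  0.007 ] F [ 1.22168272 -6.86756458] -0.3463430424242461 [-1.29 -0.25 -0.12] 20.85
```

Call:
{"api": "jog_arm", "payload": {"plan": [[[0,0.001,0],0],[[0,0.002,0],0],[[-0.0001,0.003,0],0],[[-0.0001,0.003,0],0]]}}

```text
clock: 21.4
tcp_pos: [0.5947, -0.0119, 0.0457]
ee_rot: [2.141, 2.291, -0.003]
wrist_force: [3.2, -16.5, -0.5]
grip_width: 0.0004
finger_force: 8.3
```

```bash
python3 -c "
from h import *
side('s24')"
```

```text
tool [-0.0747  0.0075] F [  2.11055639 -16.70958113] -0.5010855643623475 [-2.76 -0.28 -0.02] 21.4
```

Hard stop again, and 3 mm deeper this time. I draw back and measure.

Call:
{"api": "jog_arm", "payload": {"plan": [[[0,-0.01,0],0],[[0.002,-0.04,0],0],[[0.005,-0.09,0.02],0],[[-0.03,-0.14,0.08],0],[[-0.08,-0.18,0.13],0]]}}

```text
clock: 22.08
tcp_pos: [0.5363, -0.1678, 0.1497]
ee_rot: [-2.146, -2.293, -0.002]
wrist_force: [0.5, -1.1, 0.1]
grip_width: 0.0009
finger_force: 0.0
```

Call:
{"api": "jog_arm", "payload": {"plan": [[[-0.05,-0.06,0.05],0],[[-0.06,-0.12,0.08],0],[[-0.06,-0.16,0.1],0],[[-0.06,-0.16,0.1],0]]}}

```text
clock: 22.58
tcp_pos: [0.4769, -0.3302, 0.251]
ee_rot: [2.147, 2.288, 0.001]
wrist_force: [-0.3, 0.1, -0.6]
grip_width: 0.0003
finger_force: 0.0
```

```bash
python3 -c "
from h import *
box(2)
f=r.grab_frame('top');im=f['color'];h=cv2.cvtColor(im,cv2.COLOR_RGB2HSV)
k=cv2.inRange(h,(3,90,20),(19,255,255));k[:105]=0;k[225:]=0;k[:,:170]=0;k[:,332:]=0;p=np.argwhere(k)[:,::-1]
q=dock(ray(f,p,.015));i=(q[:,0]<-.07)&(q[:,0]>-.11);print('orange top',q[i].round(3).tolist())
f=r.grab_frame('side');h=cv2.cvtColor(f['color'],cv2.COLOR_RGB2HSV)
k=cv2.inRange(h,(3,90,20),(19,255,255));p=np.argwhere(k)[:,::-1];q=dock(ray(f,p,.015));i=(abs(q[:,0]+.09)<.03)&(abs(q[:,1])<.05);print('orange side',i.sum(),q[i].mean(0),q[i].min(0),q[i].max(0))
print(im[166:184,234:256].tolist()[::3][:3])
"
```

```text
tape n 194 c [-0.0709  0.1215] deg -5.05 y range [0.1144 0.1324]
tape n 195 c [-0.071  0.122] deg -2.02 y range [0.1146 0.1324]
orange top [[-0.071, 0.04], [-0.071, 0.037], [-0.072, 0.034], [-0.072, 0.031], [-0.074, 0.04], [-0.075, 0.034], [-0.076, 0.013], [-0.076, 0.01], [-0.076, 0.007], [-0.077, 0.004], [-0.077, 0.001], [-0.077, -0.002], [-0.077, -0.005], [-0.077, 0.037], [-0.078, 0.034], [-0.079, 0.013], [-0.079, 0.01], [-0.079, 0.007], [-0.08, 0.004], [-0.08, 0.001], [-0.08, -0.002], [-0.08, -0.005], [-0.08, -0.008], [-0.082, 0.014], [-0.082, 0.011], [-0.082, 0.008], [-0.083, 0.005], [-0.083, 0.002], [-0.083, -0.001], [-0.083, -0.004], [-0.083, -0.007], [-0.085, 0.014], [-0.085, 0.011], [-0.085, 0.008], [-0.086, 0.005], [-0.086, 0.002], [-0.086, -0.001], [-0.086, -0.004], [-0.086, -0.007], [-0.088, 0.014], [-0.088, 0.011], [-0.088, 0.008], [-0.089, 0.005], [-0.089, 0.002], [-0.089, -0.001], [-0.089, -0.004], [-0.089, -0.007], [-0.09, 0.032], [-0.091, 0.014], [-0.091, 0.011], [-0.091, 0.008], [-0.092, 0.005], [-0.092, 0.002], [-0.092, -0.001], [-0.092, -0.004], [-0.092, -0.007], [
[... 883 characters left out ...]
73, 77, 75], [77, 84, 78], [76, 82, 77]], [[59, 78, 70], [91, 57, 47], [128, 34, 28], [137, 58, 35], [137, 39, 31], [120, 77, 76], [116, 113, 113], [118, 117, 117], [142, 144, 146], [99, 92, 88], [76, 62, 46], [71, 54, 34], [78, 56, 41], [77, 56, 41], [74, 51, 37], [71, 49, 33], [72, 50, 33], [39, 34, 33], [100, 102, 98], [82, 85, 81], [74, 80, 75], [76, 80, 77]], [[111, 113, 113], [112, 116, 115], [89, 96, 94], [62, 82, 72], [58, 80, 69], [85, 97, 89], [112, 115, 114], [119, 121, 121], [141, 145, 148], [128, 107, 95], [137, 90, 46], [138, 94, 41], [124, 66, 25], [133, 72, 29], [135, 74, 30], [136, 72, 28], [136, 74, 30], [62, 37, 22], [90, 92, 88], [75, 79, 75], [72, 77, 73], [72, 79, 76]]]
```

The catch shows fully in orange behind the box (dock y -8 to +14 mm, x -77 to -101 mm), so it has sprung up. Now I check squareness with edge fits.

```bash
python3 -c "
from h import *
fs=[r.grab_frame('top') for _ in range(4)];f=fs[0];g=np.mean([x['color'].astype(float).mean(2) for x in fs],0)
np.save('pics/g.npy',g)
def fit(p,z,lab):
    p=np.array(p,np.float32);l=cv2.fitLine(p,cv2.DIST_HUBER,0,.01,.01).ravel();q=dock(ray(f,[l[2:]-20*l[:2],l[2:]+20*l[:2]],z));d=q[1]-q[0];print(lab,len(p),q.round(4).tolist(),np.degrees(np.arctan2(d[1],d[0])).round(2))
# expected lid corners in pixels
C=np.array([[-.012,.016],[-.132,.016],[-.132,.136],[-.012,.136]]);W=np.c_[O+C@Rz(YAW).T,np.full(4,.07)];print(proj(f,W).round(1).tolist())
print(proj(f,np.c_[W[:,:2],np.full(4,.01)]).round(1).tolist())
a,b=proj(f,W)[:2]
P=[]
for v in range(int(a[1])+4,int(b[1])-3):
    u0=np.interp(v,[a[1],b[1]],[a[0],b[0]]);s=g[v,int(u0)-5:int(u0)+7];d=np.diff(s);i=np.argmin(d);P.append([int(u0)-5+i+.5,v])
print(np.array(P)[:,0].tolist());fit(P,.07,'rear')
b,c=proj(f,W)[1:3];P=[]
for u in range(int(c[0])+4,int(b[0])-3):
    v0=np.interp(u,[c[0],b[0]],[c[1],b[1]]);s=g[int(v0)-5:int(v0)+7,u];i=np.argmin(np.diff(s));P.append([u,int(v0)-5+i+.5])
print(np.array(P)[:,1].tolist());fit(P,.07,'-x side')
"
```

```text
[[241.3, 143.7], [243.9, 185.1], [201.5, 187.8], [199.4, 146.3]]
[[241.8, 148.6], [244.3, 187.8], [204.1, 190.4], [202.1, 151.0]]
[241.5, 241.5, 241.5, 241.5, 241.5, 241.5, 241.5, 241.5, 242.5, 242.5, 242.5, 242.5, 242.5, 242.5, 242.5, 242.5, 242.5, 242.5, 242.5, 242.5, 242.5, 242.5, 242.5, 242.5, 242.5, 242.5, 242.5, 243.5, 243.5, 243.5, 243.5, 243.5, 243.5, 243.5, 243.5]
rear 35 [[-0.0223, 0.0161], [-0.1379, 0.0164]] 179.86
[183.5, 187.5, 187.5, 187.5, 187.5, 187.5, 187.5, 187.5, 187.5, 186.5, 186.5, 186.5, 186.5, 186.5, 186.5, 186.5, 186.5, 186.5, 186.5, 186.5, 186.5, 186.5, 186.5, 186.5, 185.5, 185.5, 185.5, 185.5, 185.5, 185.5, 185.5, 185.5, 185.5, 185.5, 185.5]
-x side 35 [[-0.1321, 0.1316], [-0.1315, 0.0188]] -89.7
```

The box is square within 0.3°, its -x side is at -132 mm so it is flush on the fence, and its rear is at +16 mm with the catch up behind it. Handing in.

```bash
python3 -c "
from h import *
print(r.finish_job())"
```

```text
the job is handed in; nothing more can be done
None
```

The box is docked and handed in: by measurement square within 0.3°, flush on the fence, fully home, catch up behind it and arm clear. It took a second push after the first left it about 3.6° crooked and uncaught; I also viewed 13 pictures, over the limit of 10, and no verdict came back.

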